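# Release the house dart case and lift it out of its dock

### The job

The pale oak dart case in the middle of the dock is held down by a spring catch: take the walnut chalk holder, push it gently down the release hole behind the case until the catch lets go and the case pops up, then stand the holder in the white cup. Lift the case straight up by its brass knob, never sideways, until it is right out from between the two walnut cases it interlocks with, leaving those seated in the dock. Stand it upright in the middle of the cork mat, and leave the tin and the pint glass alone.

Things in the scene. Friction and masses are not known exactly. Their poses are not given: they have to be found in the camera images.
- dock: Fixed dark-wood dock holding three cases side by side along its y axis, 156 mm wide, with a steel deck behind (+x). Origin on the ledge under the middle case; z up. Pocket floor 20 mm above the ledge, walls up to 50 mm, deck top at 76 mm (x 66 to 118 mm, y +-30 mm). A spring pad in the middle bay's floor lifts the case about 16 mm once the catch lets go.
- release_hole (a point): Centre of the mouth of the vertical round hole in the deck, 23 mm wide, 92 mm along +x from the dock's origin. The catch's press pad lies 27 to 51 mm below the mouth (varies, unmeasured: feel for it). Pushing it 5 mm (6 to 9 N) frees the case; a hard stop follows at 9 mm. Over 25 N is too rough. Catch springs back when the rod is withdrawn; case stays up.
- case_mid (a point): Oak case, loose, 0.3-0.43 kg, red top: block 80 (x) x 44 (y) x 70 mm (z), axes as the dock's. Site: block centre, 35 mm above its underside. Square brass knob 26 x 26 mm, 35 to 71 mm above the point. T-shaped ribs, 14 mm out on both y sides, run full height in the neighbours' grooves (2 mm play): clear after rising 72 mm. 8 mm steel tab on +x face. Underside at 20-22 mm caught, 38 popped up.
- left_mid (a point): Centre of the walnut neighbour case on the dock's +y side: block 80 x 44 x 70 mm, 0.5 kg, loose, flat top level with the oak case's block when that is caught. Must stay seated.
- right_mid (a point): The same, on the dock's -y side. Must stay seated.
- holder_mid (a point): Walnut chalk holder (loose, 0.09 kg, 134 mm long), upright at the start in a small wooden stand (70 x 70 x 36 mm, socket 30 mm deep). Site half-way up, 67 mm above its foot; z along it towards the top. Upper part: square 24 x 24 mm (sides along the point's x and y), from 3 to 63 mm above the point; lower part: round stem 14 mm in diameter, 70 mm long, down to the foot.
- holder_tip (a point): Centre of the flat foot end of the chalk holder's stem, 67 mm below holder_mid.
- cup: White ceramic chalk cup, loose, 0.4 kg, 82 mm across the rim (72 mm at the foot), 80 mm high, wall 5 mm. Origin under its centre.
- mat_mid (a point): Centre of the top of a fixed square cork mat 150 x 150 mm, 4 mm thick, lying on the ledge.
- tin: Squat green tin of spare flights with metal lid, 88 mm across, 50 mm high, bystander. Origin under its centre.
- glass: Empty pint glass, 150 mm high, on a cardboard beer mat, bystander. Origin under its centre.

How it is judged (in metres and radians):
On the way, in this order (a step that is already met when the one before it is completed fails the run):
1. with the chalk holder's foot down in the release hole, the catch has let go and the case has popped up, untouched by the gripper (z of case_mid in the frame of dock above 0.067 m and contact force between the fingers and case below 0.3 N and horizontal distance between holder_tip and release_hole below 0.01 m and z of holder_tip in the frame of release_hole below -0.015 m), for 0.1 s.
2. the chalk holder stands in the white cup (horizontal distance between holder_tip and cup below 0.045 m and height (world z) of holder_tip below 0.035 m and contact force between the fingers and holder below 0.1 N), for 0.2 s.
3. the case has been lifted straight up, still over its bay and upright, clear of its neighbours (z of case_mid in the frame of dock above 0.127 m and x of case_mid in the frame of dock between -0.012 and 0.012 m and y of case_mid in the frame of dock between -0.012 and 0.012 m and angle between case_mid's own z axis and vertical below 0.15 rad).
At the end, for the whole second after the job is handed in: The oak case stands upright (within 0.1 rad) and at rest on the cork mat, its centre within 30 mm of the mat's centre; the chalk holder stands or leans, foot down, in the upright white cup; both walnut cases are seated in the dock within 10 mm of where they were (horizontal distance between case_mid and mat_mid below 0.03 m and z of case_mid in the frame of mat_mid between 0.03 and 0.04 m and angle between each of case_mid, cup's own z axis and vertical below 0.1 rad and linear speed of case below 0.02 m/s and horizontal distance between holder_tip and cup below 0.045 m and height (world z) of holder_tip below 0.035 m and angle between holder_mid's own z axis and vertical below 1.1 rad and linear speed of holder below 0.03 m/s and distance of each of left_mid, right_mid from where it was at the start of the episode below 0.01 m); the robot touches nothing.
It fails at once if the chalk holder is pushed on the dock or its catch with more than 25 N (contact force between holder and dock above 25 N).
It fails at once if a walnut case is dragged more than 12 mm out of its place (distance of any of left_mid, right_mid from where it was at the start of the episode above 0.012 m).
It fails at once if the oak case is forced sideways against a neighbour with more than 25 N (contact force between case and left_case above 25 N or contact force between case and right_case above 25 N).
It fails at once if the tin or the pint glass is shoved more than 20 mm (distance of any of tin, glass from where it was at the start of the episode above 0.02 m).
It also fails if it takes over 72 s, if anything falls off the work surface, if the arm or the gripper's body presses on something with over 40 N, if the wrist force passes 120 N, or if a joint passes its speed limit or range.

### The arm

A 7-joint arm with a two-finger parallel gripper is mounted at the origin on the work surface. World frame = base frame: x ahead of the robot, y to its left, z up, the work surface at z = 0. Lengths are in m, angles in degrees, forces in N, time in s.
With the tool pointing down it reaches from about 0.425 to 0.875 m from the base axis. Payload 9.9 kg.
Tool frame: the origin (TCP) lies on the centre line of the jaws, within the pads' length; the fingertips stand 22 mm ahead of it and the grasp point (between the pads) lies 3 mm ahead of it; z points along the fingers, y is the line along which they close (so a half turn about z gives the same grasp; the last joint's range is limited). The gripper opens to 85 mm and grips with 20 to 120 N. Pads are 22 mm wide; open, the fingers measure 114 mm over their backs; the gripper's body (76 mm by 85 mm) begins 54 mm behind the grasp point. The pads swing forward as they close: fully open they stand 13 mm farther back than shut.
Start: joints at [-77.395, 32.985, 1.427, 82.34, -0.859, 64.687, -3.237], TCP at [0.202, 0.644, 0.253] pointing down, gripper open.
Joint ranges: [-157.87, 157.87], [-19.46, 123.44], [-87.15, 90], [11.01, 140.99], [-62.26, 242.26], [9.8, 113.94], [-161.44, 161.44]. Speed limits (degrees/s): [127.2, 127.2, 172.46, 172.46, 180, 180, 180].

### API

Orientations are given as a 3x3 rotation matrix whose columns are the frame's x, y, z axes.
In Python, from bench import arm, camera, camera_params gives the robot as it stands. Calls block until the motion is done:
- arm.move_pose(position, orientation): joint-space move of the TCP to a pose.
- arm.movel(position, max_speed=0.15, ori=None, f_stop=None): straight line of the TCP; ori=None keeps the orientation; max_speed is the mean speed in m/s. With f_stop (N) it stops when the force on the tool has changed by that much, and returns True; else False.
- arm.goto_joints(angles): joint-space move.
- arm.command_gripper(opening, f_grip=None): finger opening in m; f_grip is the grip in N (None keeps the last); returns when the fingers have stopped.
- arm.dwell(seconds).
- arm.inverse_kinematics(position, orientation): joint angles nearest the present ones, or None.
- arm.sense(): the state.
- camera(name): name is "scene" or "top" or "wrist"; returns the picture (400x640x3 uint8, blue, green, red); there is no depth.
- camera_params(name): a dict with "camera_matrix" (3x3 intrinsics, pixels), "k1" (the pictures are not rectified: a ray, as slopes to the right and down, at radius r is drawn at 1 + k1 r^2 times it, then the intrinsics apply), "world_to_cam" (4x4, takes a point from world to camera coordinates); the wrist camera has in their place "mount" (4x4, takes a point from camera to tool coordinates, whose origin is the TCP and whose axes are the flange's). Camera axes: x right, y down, z forward; pixel columns grow to the right and rows downward; lengths in m; the calibration is good to about 2 mm. A picture is of the moment at which its call begins: read the wrist's pose just before it. camera_params takes no time and is no camera call.
A pose or a line that the arm cannot do raises arm.Unreachable and nothing moves.
- arm.finish_job(): hands the job in; it is judged then, once.
The state is a dict: "time": time; "q": joint angles; "dq": joint speeds; "tau": joint torques, N m; "eef_pos": TCP position; "tcp_rot": TCP orientation; "ft_force": force on the tool from outside, world axes, zero at the start; "moment": the same for the moment, N m; "finger_gap": finger opening in m; "grasp_force": force on a finger pad.
Only numpy, scipy, OpenCV 4.12 (cv2) and the standard library are available. Lean on these libraries where they do the work, as an engineer would, in place of code of your own. Each camera call takes 0.05 s, during which the arm holds its last target. There are 200 camera calls.

## Working session

There is one attempt and no reset: what is moved stays moved. The work goes in short steps, each a Python script; the robot and the scene stay as the last script left them, time stands still between calls to the robot, and variables do not carry over. Pictures are saved under pics/ and viewed, at most 12 in all, crops included, and the job is handed in when it is done.

```bash
ls; mkdir -p pics; python3 - <<'E'
from bench import arm,camera,camera_params
import cv2,numpy as np
for n in ("scene","top"):
    cv2.imwrite(f"pics/{n}0.png",camera(n)); p=camera_params(n); print(n,p)
print(camera_params("wrist")); s=arm.sense(); print(s["time"],s["eef_pos"],s["tcp_rot"],s["ft_force"])
E
```

```text
pics
scene {'camera_matrix': array([[363.33103652,   0.        , 319.32707781],
       [  0.        , 363.33103652, 195.24734349],
       [  0.        ,   0.        ,   1.        ]]), 'k1': -0.03449889373199404, 'world_to_cam': array([[ 0.61113245,  0.79137398, -0.01563178, -0.32286126],
       [ 0.61657779, -0.48834545, -0.61753586, -0.24584216],
       [-0.49633552,  0.36775799, -0.78638738,  1.31841035],
       [ 0.        ,  0.        ,  0.        ,  1.        ]])}
top {'camera_matrix': array([[501.72191049,   0.        , 317.93309733],
       [  0.        , 501.72191049, 207.18070236],
       [  0.        ,   0.        ,   1.        ]]), 'k1': 0.04525544456592189, 'world_to_cam': array([[ 0.01158246, -0.99976273,  0.01844782, -0.0209544 ],
       [-0.99062632, -0.01398393, -0.13588211,  0.51123064],
       [ 0.13610784, -0.01670105, -0.99055324,  1.79280397],
       [ 0.        ,  0.        ,  0.        ,  1.        ]])}
{'camera_matrix': array([[334.12948101,   0.        , 317.61118905],
       [  0.        , 334.12948101, 200.63626026],
       [  0.        ,   0.        ,   1.        ]]), 'k1': 0.02284229621025791, 'mount': array([[ 7.02958216e-04, -9.46701503e-01, -3.22111424e-01,
         8.21987570e-02],
       [ 9.99999648e-01,  8.12885708e-04, -2.06767435e-04,
         1.14574562e-04],
       [ 4.57586815e-04, -3.22111166e-01,  9.46701742e-01,
        -1.20224469e-01],
       [ 0.00000000e+00,  0.00000000e+00,  0.00000000e+00,
         1.00000000e+00]])}
0.1 [0.20181705 0.64373526 0.25253734] [[-9.54212663e-01  2.99128848e-01 -3.54477564e-04]
 [ 2.99129045e-01  9.54211601e-01 -1.42628576e-03]
 [-8.83966130e-05 -1.46701447e-03 -9.99998920e-01]] [-0.12719903 -0.16779287  0.09549458]
```

View pics/scene0.png

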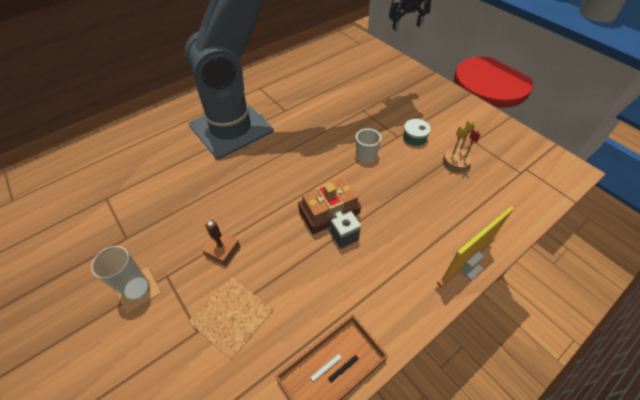

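View pics/top0.png

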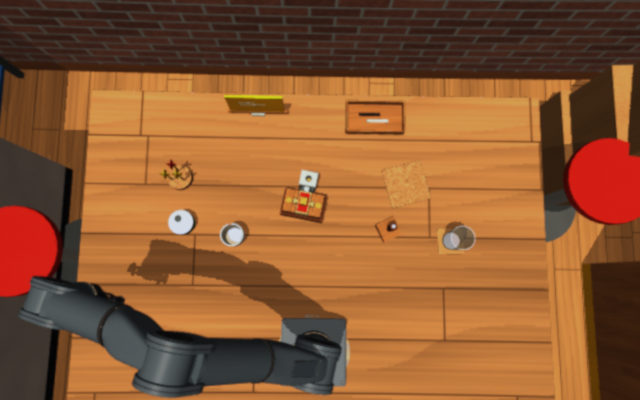

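Top view: cup (232,235), tin (181,222), dock (304,202) with deck and hole at (309,180), holder (390,228), mat (406,184), glass (455,238). The scene view shows the same layout, with the glass at (125,275). The next step is closer wrist views.

```bash
cat > h.py <<'E'
from bench import arm,camera,camera_params
import cv2,numpy as np
def R(yaw):
    c,s=np.cos(np.radians(yaw)),np.sin(np.radians(yaw))
    return np.array([[c,s,0],[s,-c,0],[0,0,-1.]])
def cam(name,T=None):
    p=camera_params(name)
    C=np.linalg.inv(p["world_to_cam"]) if T is None else T@p["mount"]
    return p["camera_matrix"],p["k1"],C
def tool():
    s=arm.sense();T=np.eye(4);T[:3,:3]=s["tcp_rot"];T[:3,3]=s["eef_pos"];return T
def ray(c,uv):
    K,k,C=c
    n=cv2.undistortPoints(np.array([[uv]],float),K,np.array([k,0,0,0.]))[0,0]
    d=C[:3,:3]@np.r_[n,1];return C[:3,3],d/np.linalg.norm(d)
def onz(c,uv,z):
    o,d=ray(c,uv);return o+d*(z-o[2])/d[2]
def tri(*rs):  # least-squares meeting point of rays, and rms miss
    A=[np.eye(3)-np.outer(d,d) for o,d in rs]
    p=np.linalg.solve(sum(A),sum(a@o for a,(o,d) in zip(A,rs)))
    return p,max(np.linalg.norm(a@(p-o)) for a,(o,d) in zip(A,rs))
def proj(c,p):
    K,k,C=c;W=np.linalg.inv(C)
    return cv2.projectPoints(np.array([p],float),cv2.Rodrigues(W[:3,:3])[0],W[:3,3],K,np.array([k,0,0,0.]))[0][0,0]
def shot(tag,name="wrist"):
    T=tool();im=camera(name);cv2.imwrite(f"pics/{tag}.png",im);np.save(f"pics/{tag}.npy",T);return im,cam(name,T)
def load(tag): return cv2.imread(f"pics/{tag}.png"),cam("wrist",np.load(f"pics/{tag}.npy"))
E
python3 - <<'E'
from h import *
c=cam("top")
P={n:onz(c,uv,z) for n,uv,z in [("cup",(232,235),.08),("tin",(181,222),.05),("dock",(304,202),.09),("hole",(309,180),.076),("holder",(390,228),.13),("mat",(406,184),.004),("glass",(453,239),.0)]}
for n in P: print(n,P[n].round(3))
d=P["dock"]
for i,dy in enumerate((.14,-.02,-.18)):
    pos=[d[0]-.03,d[1]+dy,.27]
    best=None
    for yaw in (180,0):
        q=arm.inverse_kinematics(pos,R(yaw)); print(yaw,None if q is None else np.round(q,0))
    arm.move_pose(pos,R(180)); arm.dwell(.2); shot(f"w{i}")
print(arm.sense()["time"])
E
```

```text
cup [0.402 0.287 0.08 ]
tin [0.449 0.474 0.05 ]
dock [0.522 0.036 0.09 ]
hole [0.604 0.019 0.076]
holder [ 0.43  -0.261  0.13 ]
mat [ 0.608 -0.343  0.004]
glass [ 0.405 -0.514  0.   ]
180 [-31.  19.   8. 104.  -3.  57.  69.]
0 [-57.  25.  47. 105. -21.  59. -91.]
180 [-16.  17.  11. 108.  -4.  55.  87.]
0 [-43.  23.  52. 109. -22.  58. -72.]
180 [  1.  19.  14. 106.  -5.  56. 107.]
0 [-27.  28.  58. 106. -27.  61. -48.]
4.2
```

View pics/w0.png

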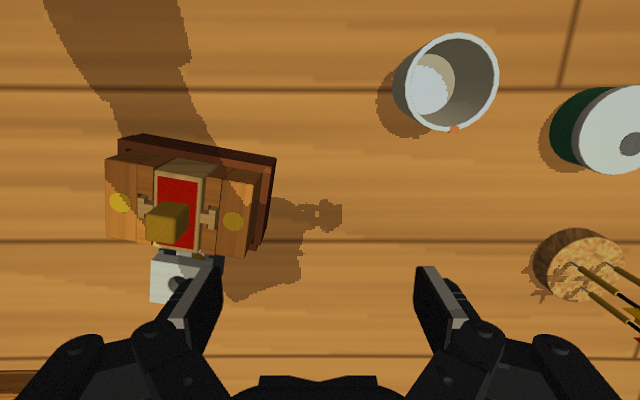

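View pics/w2.png

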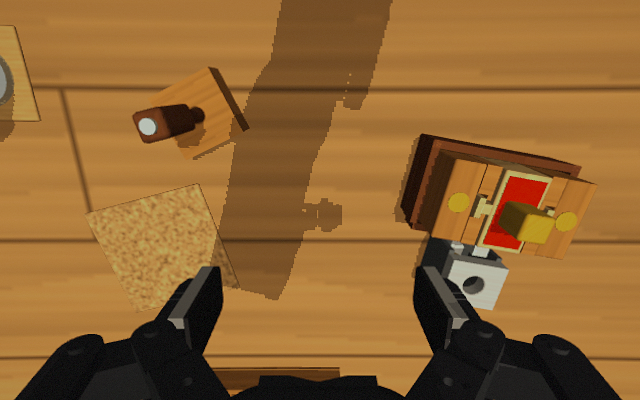

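w0: the dock's brass discs are at (120,202) and (233,222), the knob near (166,220), the hole near (178,285), and the cup rim is centred at (457,81). w2: the holder's white top is at (147,127), the mat's corners include (199,184) and (87,213), the discs are at (459,202) and (566,222), and the hole is at (473,285).

I'll take two-place views of each group and triangulate.

```bash
cat > det.py <<'E'
from h import *
def blobs(m,amin=40):
    n,l,s,c=cv2.connectedComponentsWithStats(m.astype(np.uint8));return [(c[i],s[i],l==i) for i in range(1,n) if s[i][4]>=amin]
def near(bs,uv,r=45):
    b=[x for x in bs if np.hypot(*(x[0]-uv))<r];return min(b,key=lambda x:np.hypot(*(x[0]-uv))) if b else None
E
python3 - <<'E'
from det import *
for tag,p in [("c0",(.45,.33)),("c1",(.45,.21)),("d0",(.47,.10)),("d1",(.47,-.04)),("m0",(.46,-.24)),("m1",(.46,-.36))]:
    arm.move_pose([*p,.27],R(180)); arm.dwell(.15); shot(tag)
print(arm.sense()["time"])
E
python3 - <<'E'
from det import *
rough={"hole":(.604,.019,.076),"dock":(.522,.036,.09),"holder":(.43,-.261,.134),"cup":(.402,.287,.08),"mat":(.608,-.343,.004)}
out=np.zeros((600,800,3),np.uint8)
for i,(t,n) in enumerate([("d0","dock"),("d1","dock"),("m0","holder"),("m1","holder"),("c0","cup"),("m0","mat")]):
    im,c=load(t);u,v=proj(c,rough[n]).astype(int);print(t,n,u,v)
    a,b=max(0,min(640-200,u-100)),max(0,min(400-200,v-100));print(a,b)
    r=cv2.resize(im[b:b+200,a:a+200],(266,299),interpolation=cv2.INTER_NEAREST) if 0 else cv2.resize(im[b:b+200,a:a+200],(266,266))
    y,x=(i//3)*300,(i%3)*267;out[y:y+266,x:x+266]=r
cv2.imwrite("pics/crops.png",out)
E
```

```text
10.1917
d0 dock 250 231
150 131
d1 dock 393 231
293 131
m0 holder 288 157
188 57
m1 holder 443 157
343 57
c0 cup 271 125
171 25
m0 mat 237 271
137 171
```

View pics/crops.png

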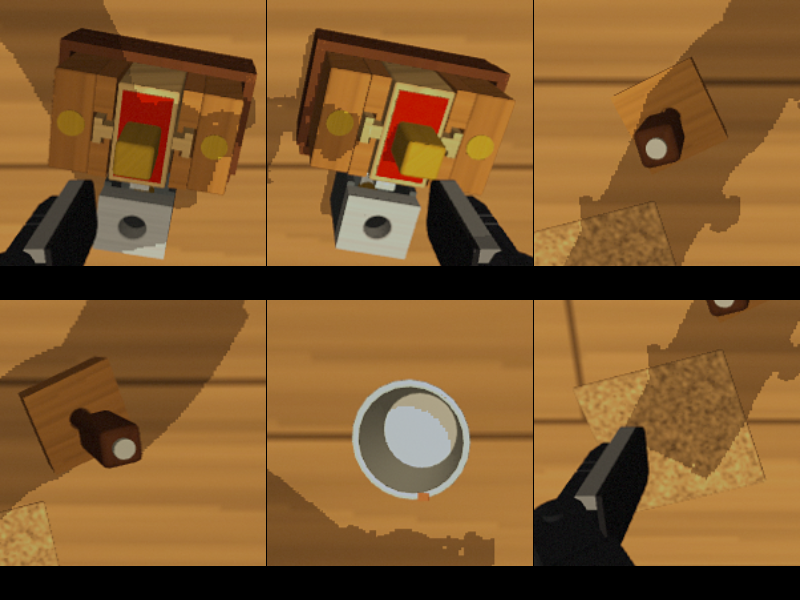

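Crops: in d0 the discs are at (203,224) and (311,242) and the hole at (249,302). In d1 the discs are at (343,224) and (453,242) and the hole at (376,302). The holder's white disc is at (280,169) in m0 and (436,169) in m1. Three mat corners are visible in m0. I'll refine and triangulate these, then shoot the holder and the dock from straight above.

```bash
cat >> det.py <<'E'
def fill(im,seed,tol=(6,40,70),r=25):
    hsv=cv2.cvtColor(im,cv2.COLOR_BGR2HSV);m=np.zeros((im.shape[0]+2,im.shape[1]+2),np.uint8)
    s=tuple(int(round(x)) for x in seed)
    cv2.floodFill(hsv,m,s,0,tol,tol,4|cv2.FLOODFILL_MASK_ONLY|cv2.FLOODFILL_FIXED_RANGE|(1<<8))
    m=m[1:-1,1:-1];ys,xs=np.nonzero(m);return np.array([xs.mean(),ys.mean()]),len(xs)
def rim(im,uv,r=70):
    hsv=cv2.cvtColor(im,cv2.COLOR_BGR2HSV);m=((hsv[...,1]<70)&(hsv[...,2]>70)).astype(np.uint8)
    k=np.zeros_like(m);cv2.circle(k,tuple(int(x) for x in uv),r,1,-1)
    cs,_=cv2.findContours(m*k,cv2.RETR_EXTERNAL,cv2.CHAIN_APPROX_NONE)
    return cv2.fitEllipse(cv2.convexHull(max(cs,key=cv2.contourArea)))
E
python3 - <<'E'
from det import *
seeds={"discL":[("d0",(203,224)),("d1",(343,224))],"discR":[("d0",(311,242)),("d1",(453,242))],
"hole":[("d0",(247,302)),("d1",(374,302))],"hold":[("m0",(280,169)),("m1",(436,169))]}
for n,l in seeds.items():
    rs=[]
    for t,uv in l:
        im,c=load(t);w={"hole":(180,255,50),"hold":(180,60,80)}.get(n,(6,60,90));p,a=fill(im,uv,w);print(n,t,p.round(1),a,im[int(uv[1]),int(uv[0])]);rs.append(ray(c,p))
    print(n,[x.round(4) if hasattr(x,'round') else x for x in tri(*rs)])
rs=[]
for t in("c0","c1"):
    im,c=load(t);e=rim(im,proj(c,(.402,.287,.08)));print(t,e);rs.append(ray(c,e[0]))
print("cup",tri(*rs))
im,c=load("m0");C=[onz(c,p,.004) for p in((168,236.4),(280,208.6),(310.7,304.9))];print(np.round(C,4),"mat",(C[0]+C[2])/2,np.linalg.norm(C[0]-C[1]),np.linalg.norm(C[1]-C[2]))
arm.move_pose([.51,-.261,.27],R(180));arm.dwell(.2);shot("hn")
arm.move_pose([.62,.034,.27],R(180));arm.dwell(.2);shot("dn")
print(arm.sense()["time"])
a=cv2.imread("pics/hn.png");b=cv2.imread("pics/dn.png")
cv2.imwrite("pics/near.png",np.hstack([cv2.resize(a[10:180,240:400],None,fx=2.5,fy=2.5),cv2.resize(b[10:180,240:400],None,fx=2.5,fy=2.5)]))
E
```

```text
discL d0 [312.2 177.4] 203252 [ 26 103 142]
discL d1 [318.1 175. ] 203218 [ 29 106 141]
discL [array([ 2.1021, -0.0154, -6.1942]), np.float64(0.0261)]
discR d0 [314.5 176.6] 197992 [ 26 106 141]
discR d1 [452.8 241.6] 339 [ 37 151 186]
discR [array([0.4834, 0.0862, 0.1306]), np.float64(0.0297)]
hole d0 [248.8 301.5] 323 [57 67 69]
hole d1 [375.5 301.3] 272 [60 69 72]
hole [array([0.6125, 0.0258, 0.0753]), np.float64(0.0002)]
hold m0 [279.4 168.6] 203 [134 162 172]
hold m1 [436.2 168.5] 221 [123 149 160]
hold [array([ 0.4378, -0.2678,  0.1393]), np.float64(0.0002)]
c0 ((278.8879699707031, 129.37867736816406), (86.75431823730469, 90.79350280761719), 145.76568603515625)
c1 ((405.8513488769531, 129.24807739257812), (89.35584259033203, 93.8017349243164), 71.54890441894531)
cup (array([0.40546912, 0.29272276, 0.07463047]), np.float64(0.00041858523073262774))
[[ 0.5581 -0.4267  0.004 ]
 [ 0.5203 -0.2845  0.004 ]
 [ 0.6599 -0.2471  0.004 ]] mat [ 0.60901979 -0.33687843  0.004     ] 0.14713436863077473 0.14447872641504325
12.4083
```

View pics/near.png

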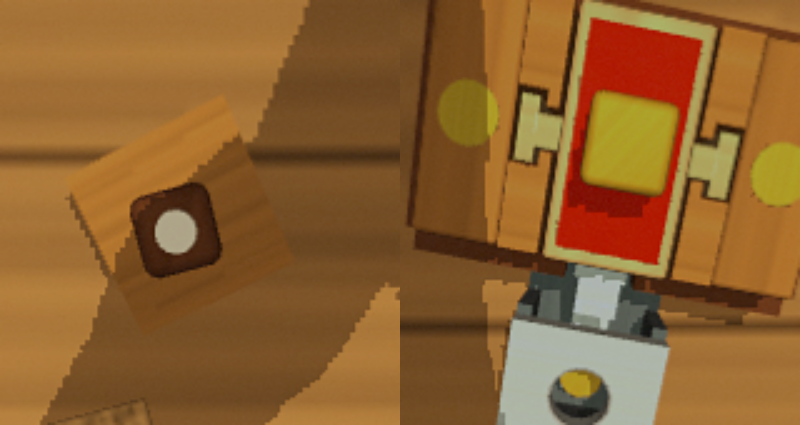

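near.png: on the left is the holder's top square with corners near (131,196), (208,182), (221,252) and (145,277). On the right is the knob top around (631,142), discs at (469,113) and (779,174), and the hole at (578,396), all in crop pixels. Next come the yaws and the dock frame.

```bash
python3 - <<'E'
from det import *
im,c=load("hn");hsv=cv2.cvtColor(im,cv2.COLOR_BGR2HSV)
b=im.astype(int);m=((b[...,2]<105)|((hsv[...,1]<70)&(hsv[...,2]>110)))
k=near(blobs(m),(240+175/2.5,10+230/2.5));print(k[0],k[1])
pts=np.argwhere(k[2])[:,::-1].astype(np.float32);r=cv2.minAreaRect(pts);bx=cv2.boxPoints(r)
W=np.array([onz(c,p,.136) for p in bx]);print("holder sq",W.mean(0),[np.linalg.norm(W[i]-W[i-1]).round(4) for i in range(4)],[np.degrees(np.arctan2(*(W[i]-W[i-1])[[1,0]])).round(1) for i in range(4)])
p,a=fill(im,k[0],(180,60,80));print("disc at z.1395",onz(c,p,.1395),a)
im,c=load("dn");hsv=cv2.cvtColor(im,cv2.COLOR_BGR2HSV)
m=(hsv[...,0]>=22)&(hsv[...,0]<=35)&(hsv[...,1]>150)&(hsv[...,2]>90)
for b in blobs(m,80): print("brass",b[0].round(1),b[1][:5])
k=near(blobs(m,80),(332,67),12)
r=cv2.minAreaRect(np.argwhere(k[2])[:,::-1].astype(np.float32));W=np.array([onz(c,p,.127) for p in cv2.boxPoints(r)])
print("knob",W.mean(0),[np.linalg.norm(W[i]-W[i-1]).round(4) for i in range(4)],[np.degrees(np.arctan2(*(W[i]-W[i-1])[[1,0]])).round(1) for i in range(4)])
c0=load("d0")[1]
c1=load("d1")[1]
L=tri(ray(c,(267.6,55.2)),ray(c0,(202.6,223.5)),ray(c1,(342.6,224)));Rr=tri(ray(c,(391.6,79.6)),ray(c0,(311,241.5)),ray(c1,(452.8,241.6)));print(L,Rr,(L[0]+Rr[0])/2, np.degrees(np.arctan2(*(Rr[0]-L[0])[[1,0]])))
E
```

```text
[310.20498084 101.85153257] [ 292   83   37   39 1044]
holder sq [ 0.43775633 -0.26770288  0.136     ] [np.float64(0.0239), np.float64(0.0237), np.float64(0.0237), np.float64(0.0244)] [np.float64(-165.8), np.float64(104.0), np.float64(16.0), np.float64(-75.5)]
disc at z.1395 [ 0.43780838 -0.26774741  0.1395    ] 242
brass [266.9  54.5] [255  42  25  26 491]
brass [331.8  66.3] [ 313   47   38   40 1122]
brass [391.8  79.2] [380  67  24  26 478]
brass [311.3 163. ] [304 159  16  10 113]
knob [0.52391734 0.04248083 0.127     ] [np.float64(0.0249), np.float64(0.0238), np.float64(0.0241), np.float64(0.0239)] [np.float64(-99.0), np.float64(169.5), np.float64(81.3), np.float64(-8.6)]
(array([ 0.51433992, -0.01150042,  0.08692301]), np.float64(0.0025745423579682353)) (array([0.53238648, 0.09479057, 0.08987294]), np.float64(0.00037139805022391644)) [0.5233632  0.04164508 0.08839797] 80.36395833634745
```

Estimates:
- Holder at (0.4378, -0.2677), yaw 14.5°, top at 0.139.
- Knob at (0.5237, 0.0423), dock yaw about -10.3°, case tops at about 0.089.
- Hole at (0.613, 0.0258).

Next I'll grasp the holder and bring it over the hole.

```bash
python3 - <<'E'
from det import *
Y=194.5;H=np.array([.4378,-.2677])
arm.command_gripper(.055)
arm.move_pose([*H,.22],R(Y));arm.movel([*H,.114],.15)
f0=arm.sense()["ft_force"];arm.command_gripper(0,50);s=arm.sense();print("grip",s["finger_gap"],s["grasp_force"],s["ft_force"]-f0,s["eef_pos"])
arm.movel([*H,.2],.1);s=arm.sense();print("lift",s["finger_gap"],s["ft_force"])
arm.movel([*H,.27],.2)
arm.move_pose([.613,.0258,.27],R(169.7));arm.dwell(.2);s=arm.sense();print(s["time"],s["eef_pos"],s["finger_gap"],s["ft_force"])
T=tool();im=camera("wrist");a=camera("scene");cv2.imwrite("pics/s1.png",a);cv2.imwrite("pics/g1.png",im)
v=proj(cam("scene"),[.613,.0258,.2]).astype(int);print(v)
v=np.clip(v,[75,75],[565,325]);cr=cv2.resize(a[v[1]-75:v[1]+75,v[0]-75:v[0]+75],(400,400))
cv2.imwrite("pics/h1.png",np.hstack([cv2.resize(im[150:400,195:445],(400,400)),cr]))
E
```

```text
grip 0.023650946089360206 48.74751091003418 [-1.26963476  2.11332421  5.7310354 ] [ 0.43824289 -0.26780889  0.11486552]
lift 0.0234760318266963 [-0.36760687 -0.10590939 -0.87092813]
18.3833 [0.612819   0.02429841 0.27015682] 0.023314656393307823 [ 0.21376979  0.0466748  -1.59854187]
[348 193]
```

View pics/h1.png

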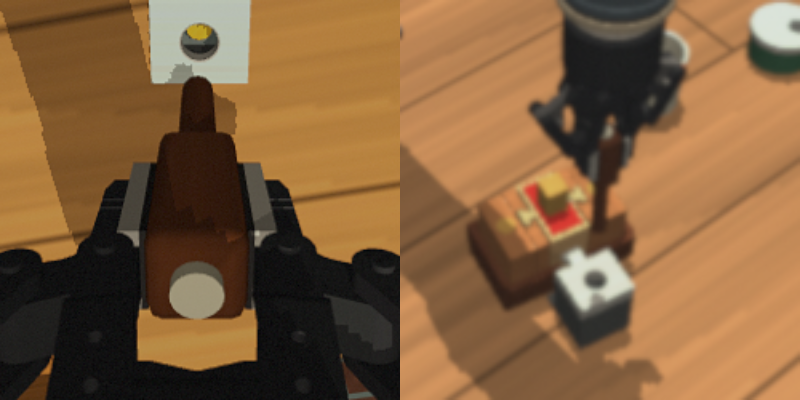

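The wrist crop shows the holder gripped straight, its foot at about (319,198) in full-image pixels and the hole at about (319,176). I'll check foot against hole numerically, then feel downward in gentle steps.

```bash
python3 - <<'E'
from det import *
T=tool();c=cam("wrist",T)
im=cv2.imread("pics/g1.png");p,a=fill(im,(319,178),(180,255,60));print(p,a)
h=onz(c,(319.4,176),.0755);print("hole",h)
print("tip far edge pix", proj(c,(T@[-.007,0,.108,1])[:3]), "centre",proj(c,(T@[0,0,.108,1])[:3]))
hole=np.array([.613,.0258]) if np.hypot(*(h[:2]-[.613,.0258]))>.006 else (h[:2]+[.613,.0258])/2
np.save("hole.npy",hole);print(hole)
O=R(169.7)
def corr(z,sp=.1,**k):
    cmd=np.r_[hole,z];arm.movel(cmd,sp,ori=O);arm.dwell(.1)
    e=cmd-arm.sense()["eef_pos"];return e
e=corr(.205);print("err",e)
arm.movel([*(hole+e[:2]),.205],.05);arm.dwell(.1);print(arm.sense()["eef_pos"])
xy=hole+e[:2]
hit=arm.movel([*xy,.172],.05,f_stop=4);s=arm.sense();print("enter",hit,s["eef_pos"],s["ft_force"],s["time"])
if not hit:
    hit=arm.movel([*xy,.125],.025,f_stop=4);s=arm.sense();print("pad",hit,s["eef_pos"],s["ft_force"],s["time"])
E
```

```text
[319.34285714 178.43928571] 280
hole [0.61293781 0.02658699 0.0755    ]
tip far edge pix [317.6384658  215.56599935] centre [317.64550908 206.57430354]
[0.61296891 0.02619349]
err [-4.50068477e-04  5.33130899e-05 -8.16264639e-04]
[0.61255475 0.02624109 0.20518099]
enter False [0.6126944  0.02617448 0.17213078] [-0.26960095  0.35243083 -0.93580319] 20.5417
pad True [0.61298943 0.02616186 0.14064734] [ 1.08592144 -0.05644864  1.11736556] 21.7417
```

```bash
python3 - <<'E'
from det import *
hole=np.load("hole.npy");z0=arm.sense()["eef_pos"][2]
for i in range(1,9):
    hit=arm.movel([*hole,z0-.001*i],.02,f_stop=11);s=arm.sense()
    print(i,hit,s["eef_pos"].round(4),s["ft_force"].round(2),s["time"])
    if hit or s["ft_force"][2]>14: break
    if i in(6,7,8):
        a=camera("scene");cv2.imwrite(f"pics/p{i}.png",a)
        d=cv2.absdiff(a,cv2.imread("pics/s1.png"));v=proj(cam("scene"),[.5237,.0423,.12]).astype(int)
        n=(d[v[1]-15:v[1]+10,v[0]-15:v[0]+10].max(2)>40).sum();print("changed px",n)
        if n>60: break
arm.dwell(.3);s=arm.sense();print(s["time"],s["eef_pos"],s["ft_force"])
T=tool();im=camera("wrist");a=camera("scene");v=np.clip(proj(cam("scene"),[.5237,.0423,.12]).astype(int),75,325)
cv2.imwrite("pics/h2.png",cv2.resize(a[v[1]-75:v[1]+75,v[0]-75:v[0]+75],(400,400)))
E
```

```text
1 False [0.6134 0.0261 0.1401] [0.79 0.51 5.01] 21.9917
2 False [0.6137 0.0261 0.1393] [0.21 0.12 5.7 ] 22.2417
3 False [0.614  0.026  0.1385] [ 1.24 -0.28  6.44] 22.4917
4 False [0.6142 0.026  0.1376] [ 1.54 -0.36  7.78] 22.7417
5 False [0.6145 0.0259 0.1367] [ 2.16 -0.31  5.78] 22.9917
6 False [0.6147 0.0259 0.1357] [ 2.51 -1.12  6.77] 23.2417
changed px 307
23.5917 [0.61466659 0.02584024 0.13578916] [ 2.7357451  -1.21776244  7.53996644]
```

View pics/h2.png

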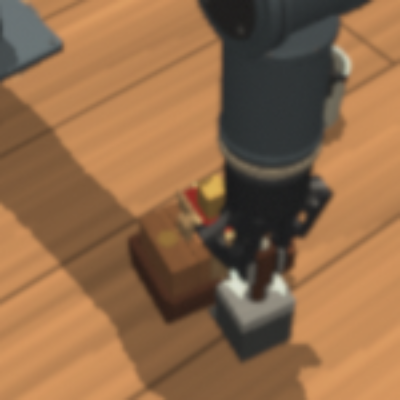

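```bash
python3 - <<'E'
from det import *
hole=np.load("hole.npy")
z=arm.sense()["eef_pos"][2]
hit=arm.movel([*hole,.1338],.01,f_stop=6);arm.dwell(.2);s=arm.sense();print(hit,s["eef_pos"],s["ft_force"],s["time"])
b=camera("scene");cv2.imwrite("pics/s2.png",b);c=cam("scene")
print("expect shift",proj(c,[.5237,.0423,.143])-proj(c,[.5237,.0423,.127]), proj(c,[.5237,.0423,.127]))
def red(im):
    h=cv2.cvtColor(im,cv2.COLOR_BGR2HSV);return ((h[...,0]<6)|(h[...,0]>175))&(h[...,1]>190)&(h[...,2]>90)
def brass(im):
    h=cv2.cvtColor(im,cv2.COLOR_BGR2HSV);return (h[...,0]>=19)&(h[...,0]<=35)&(h[...,1]>140)&(h[...,2]>60)
for f in("scene0","s1","p6","s2"):
    im=cv2.imread(f"pics/{f}.png");
    for g in(red,brass):
        m=g(im)[160:240,300:370];y,x=np.nonzero(m);print(f,g.__name__,len(x),(x.min()+300,y.min()+160,x.max()+300,y.max()+160) if len(x) else 0)
A=[cv2.resize(cv2.imread(f"pics/{f}.png")[170:230,300:360],(390,390)) for f in("s1","s2")];cv2.imwrite("pics/cmp.png",np.hstack(A))
E
```

```text
False [0.61483078 0.0258232  0.13504291] [ 2.6238078  -1.6670768   8.44487874] 24.1417
expect shift [ 0.04523238 -3.84039949] [330.02276948 187.03334927]
scene0 red 57 (np.int64(321), np.int64(188), np.int64(338), np.int64(203))
scene0 brass 99 (np.int64(310), np.int64(183), np.int64(348), np.int64(204))
s1 red 54 (np.int64(321), np.int64(188), np.int64(338), np.int64(203))
s1 brass 71 (np.int64(313), np.int64(183), np.int64(345), np.int64(201))
p6 red 3 (np.int64(321), np.int64(185), np.int64(322), np.int64(186))
p6 brass 60 (np.int64(325), np.int64(179), np.int64(334), np.int64(191))
s2 red 3 (np.int64(321), np.int64(185), np.int64(322), np.int64(187))
s2 brass 64 (np.int64(325), np.int64(179), np.int64(334), np.int64(192))
```

View pics/cmp.png

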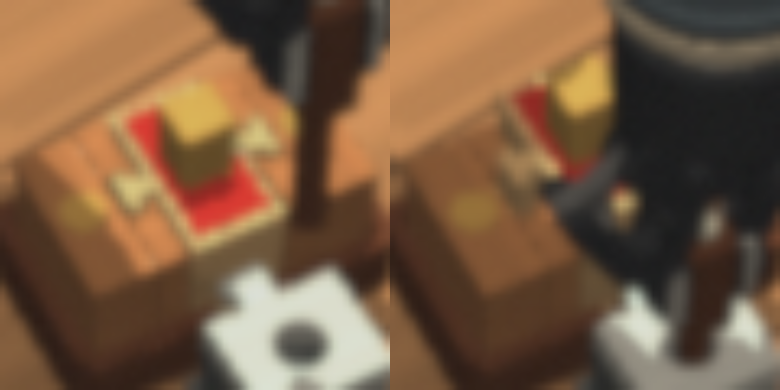

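The comparison shows the knob's top edge moving from row 183 to row 179, against an expected shift of -3.8 px. The case has popped. Next, the holder goes into the cup.

```bash
python3 - <<'E'
from det import *
hole=np.load("hole.npy");C=np.array([.4055,.2927])
arm.movel([*hole,.2],.08);arm.movel([*hole,.28],.2)
arm.move_pose([*C,.26],R(180));arm.movel([*C,.2],.15);arm.dwell(.1)
s=arm.sense();e=C-s["eef_pos"][:2];print(s["time"],e)
arm.movel([*(C+e),.13],.08,f_stop=5);print(arm.sense()["eef_pos"])
hit=arm.movel([*(C+e),.108],.02,f_stop=3);s=arm.sense();print(hit,s["eef_pos"],s["ft_force"])
arm.movel([*(C+e),s["eef_pos"][2]+.0008],.02)
arm.command_gripper(.05);arm.dwell(.2)
arm.movel([*C,.25],.12);arm.dwell(.3)
shot("cup2");s=arm.sense();print(s["time"],s["finger_gap"])
im=cv2.imread("pics/cup2.png");c=cam("wrist",tool());print(proj(c,[*C,.08]))
E
```

```text
27.6417 [-0.00089728 -0.00011794]
[0.40489232 0.29274509 0.1304093 ]
True [0.40460631 0.29256897 0.11385952] [ 0.18095556 -0.14740026  6.22393746]
31.9 0.049891997923181546
[318.11656911 183.68278128]
```

View pics/cup2.png

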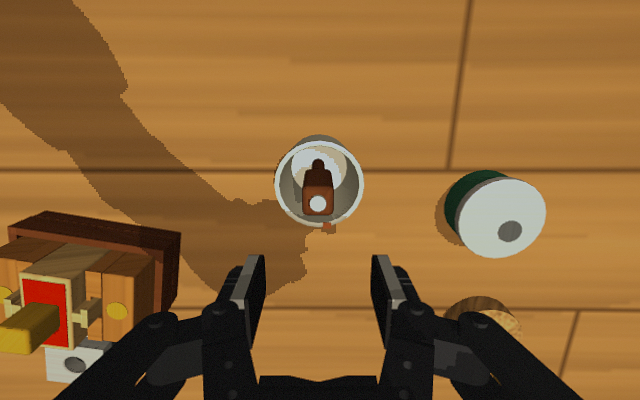

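The holder stands upright in the cup (cup at (319,183), holder top at (318,204)). Next I'll re-measure the knob from above at two places, then grasp it.

```bash
python3 - <<'E'
from det import *
K=np.array([.5237,.0423]);rs=[]
for t,p in(("k0",(.62,.0423)),("k1",(.56,.0423))):
    arm.move_pose([*p,.29],R(169.7));arm.dwell(.2);im,c=shot(t)
    u=proj(c,[*K,.143]);hsv=cv2.cvtColor(im,cv2.COLOR_BGR2HSV)
    m=(hsv[...,0]>=22)&(hsv[...,0]<=35)&(hsv[...,1]>150)&(hsv[...,2]>110)
    k=near(blobs(m,80),u,25);r=cv2.minAreaRect(np.argwhere(k[2])[:,::-1].astype(np.float32))
    W=np.array([onz(c,q,.143) for q in cv2.boxPoints(r)])
    print(t,u,k[0],k[1],W.mean(0),[np.linalg.norm(W[i]-W[i-1]).round(4) for i in (0,1)],[np.degrees(np.arctan2(*(W[i]-W[i-1])[[1,0]])).round(1) for i in range(4)])
    rs.append(ray(c,r[0]))
print(tri(*rs),arm.sense()["time"])
E
```

```text
k0 [292.71387423  69.63926304] [292.28172817  65.72907291] [ 276   49   34   36 1111] [0.52176595 0.04253841 0.143     ] [np.float64(0.024), np.float64(0.024)] [np.float64(167.5), np.float64(80.0), np.float64(-10.6), np.float64(-100.1)]
k1 [309.16597642 147.10991057] [309.30410023 144.40318907] [294 130  32  30 878] [0.5218651  0.04291968 0.143     ] [np.float64(0.0251), np.float64(0.0231)] [np.float64(-100.2), np.float64(168.4), np.float64(79.8), np.float64(-9.8)]
(array([0.52160087, 0.04280082, 0.14366574]), np.float64(0.00018489890093551268)) 34.0083
```

```bash
python3 - <<'E'
from det import *
K=np.array([.5218,.0427]);O=R(169.6)
arm.move_pose([*K,.2],O);arm.dwell(.15);e=K-arm.sense()["eef_pos"][:2];print("e",e)
x=K+e
hit=arm.movel([*x,.134],.1,f_stop=6);s=arm.sense();f0=s["ft_force"];print(hit,s["eef_pos"],f0)
arm.command_gripper(0,20);s=arm.sense();print("grip",s["finger_gap"],s["grasp_force"],s["ft_force"]-f0,s["eef_pos"])
arm.dwell(.2);arm.command_gripper(0,50);s=arm.sense();f=s["ft_force"]-f0;print(s["finger_gap"],s["grasp_force"],f,s["eef_pos"],s["time"])
p=s["eef_pos"]
if np.hypot(*f[:2])<12:
    for i in range(1,10):
        hit=arm.movel([*x,.134+.012*i],.05,f_stop=14);s=arm.sense();print(i,hit,s["eef_pos"].round(4),(s["ft_force"]-f0).round(1),s["time"])
        if hit:break
E
```

```text
e [-2.02240837e-03 -2.86955619e-05]
False [0.52021249 0.04262101 0.13448223] [ 0.01187312 -0.01021005 -0.55612829]
grip 0.025695953658411014 25.99116325378418 [0.20952706 0.54693392 1.49976372] [0.5201989  0.04281016 0.13454893]
0.024910509776264505 55.575100779533386 [0.79210838 1.20225155 3.51941887] [0.52011627 0.04278003 0.13412804] 36.1833
1 False [0.5193 0.0426 0.1461] [-0.1  0.6 -2.8] 36.575
2 False [0.5198 0.0427 0.1583] [-0.3 -0.  -2.7] 36.9667
3 False [0.5199 0.0427 0.1703] [ 0.4 -0.5 -2.2] 37.3583
4 False [0.5199 0.0427 0.1823] [-0.7 -0.3 -3. ] 37.75
5 False [0.5199 0.0427 0.1943] [-0.1  0.6 -3.2] 38.1417
6 False [0.52   0.0427 0.2064] [ 0.  -0.6 -3.4] 38.5333
7 False [0.52   0.0427 0.2184] [-0.3 -0.5 -2.8] 38.925
8 False [0.52   0.0427 0.2304] [-0.  -0.1 -3.2] 39.3167
9 False [0.52   0.0427 0.2424] [ 0.1  0.2 -2.6] 39.7083
```

```bash
python3 - <<'E'
from det import *
M=np.array([.609,-.337]);O=R(169.6)
arm.movel([*M,.242],.2,ori=O);arm.dwell(.2);s=arm.sense();e=M-s["eef_pos"][:2];print(e,s["finger_gap"])
arm.movel([*(M+e),.115],.1);arm.dwell(.1)
hit=arm.movel([*(M+e),.093],.02,f_stop=3);s=arm.sense();print(hit,s["eef_pos"],s["ft_force"])
arm.command_gripper(.05);arm.dwell(.2);arm.movel([*M,.26],.15)
arm.move_pose([.5,-.2,.33],R(180));arm.dwell(.3);shot("end");print(arm.sense()["time"])
a=camera("scene");t=cv2.imread("pics/end.png");cv2.imwrite("pics/fin.png",np.vstack([cv2.resize(t,(480,300)),cv2.resize(a[100:400,60:540],(480,300))]))
E
```

```text
[-0.00012514 -0.00056574] 0.02539919814191351
True [ 0.60876202 -0.33742925  0.10094976] [-1.7702804   0.42916333  6.19835209]
47.15
```

View pics/fin.png

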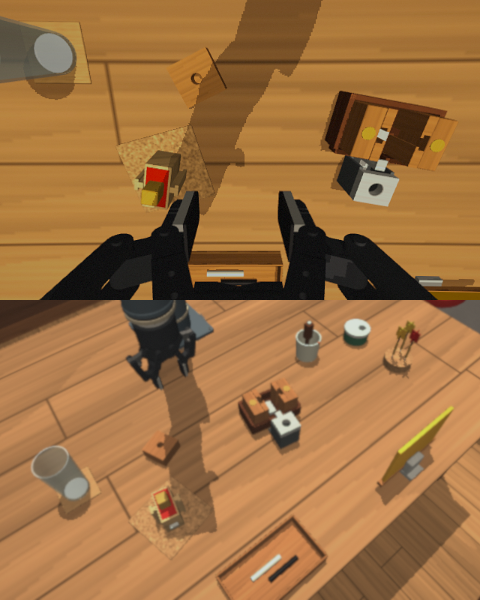

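The oak case stands upright mid-mat at (160,180) in the top view. Both walnut cases are seated, the holder is in the cup, and the robot is clear of everything, so I'm handing in.

```bash
python3 -c "
from bench import arm
print(arm.finish_job())"
```

```text
the job is handed in; nothing more can be done
None
```

The job is handed in at about 47 s of the 72 s allowed: the catch is released, the holder stands in the cup, the oak case stands upright on the cork mat, and in the last pictures both walnut cases are still seated and the tin and glass look untouched; the judge's verdict was not shown.

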